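# Third hand at the block jig: sweep the nest and hold the lino block home

### The arm

A 6-joint arm with a two-finger parallel gripper is mounted at the origin on a cart in front of the work surface, level with it; the furniture and walls round the work are solid. World frame = base frame: x ahead of the robot, y to its left, z up, the work surface at z = 0. Lengths are in m, angles in degrees, forces in N, time in s.
With the tool pointing down it reaches from about 0.375 to 0.9 m from the base axis. Payload 3.1 kg.
Tool frame: the origin (TCP) lies midway between the tips of the shut fingers; the grasp point (between the pads) lies bot.hold_point_z behind it (bot.hold_point_z is the distance from the TCP to the grasp point, in m); z points along the fingers, y is the direction in which the jaws open and shut (so a half turn about z gives the same grasp; the last joint's range is limited). The gripper opens to 87 mm and grips with 3 to 60 N. Pads are 19 mm wide; open, the fingers measure 117 mm over their backs; the gripper's body (75 mm by 190 mm) begins 51 mm behind the grasp point.
Start: joints at [66.205, 30.224, 82.088, -0, 67.689, -10.227], TCP at [0.147, 0.608, 0.223] pointing down, gripper open.
Joint ranges: [-176.69, 176.69], [-43.24, 126.21], [12.49, 139.97], [-82, 262], [0, 151.66], [-163.58, 163.58]. Speed limits (degrees/s): [159.86, 159.86, 180, 180, 180, 180].

### API

Orientations are given as a 3x3 rotation matrix whose columns are the frame's x, y, z axes.
In Python, from rig import bot, vision gives the robot as it stands.
- The arm moves only by the shell command python3 -m inch 'ROWS'. ROWS is JSON, a list of rows, each a list of 5 numbers: the finger opening in mm, from 0 to 87, then the shift along the tool's x, y, z in mm, then the turn about the tool's z in rad. In form: [[hand, dx, dy, dz, roll], ...]. A call has 1 to 8 rows; each row is the pose to reach, as a shift and turn from the pose measured when the call began, along the tool's axes at that moment; what a row does not reach only later rows make up. A row lasts 1/10 s, in which the tool goes at most 50 mm and 8.59 degrees, less where a joint would pass 70% of its speed; a pose out of reach is approached as far as the arm can. A call with a gripper value outside its range is refused whole. The fingers move at their own pace and stop on an object; the grip force is fixed at half the most. Time passes only in rows, so rows that repeat a pose let the fingers close. It gives the time, the measured TCP pose, the force and the opening at its end, in the units of the state.
- bot.read_state(): the state, without advancing time (a new reading comes with each control period).
- vision.capture(name): name is "scene" or "top" or "wrist"; returns (picture, depth): 400x640x3 uint8, red, green, blue; 400x640 float32, m along the optical axis (not along the pixel's ray), 0 where there is no reading.
- vision.camera_model(name): a dict with "intrinsics" (3x3 intrinsics, pixels), "camera_from_world" (4x4, takes a point from world to camera coordinates). Camera axes: x right, y down, z forward; pixel columns grow to the right and rows downward; lengths in m; the calibration is good to about 2 mm. The wrist camera is an equidistant fisheye: a pixel r from the principal point sees the ray r / f radians off the axis. A picture is of the moment at which its call begins: read the wrist's pose just before it. camera_model takes no time and is no camera call; for the wrist camera it gives the pose at the moment of the call.
- bot.hand_in(): hands the job in, once; it reports no verdict.
The state is a dict: "time_s": time; "joint_positions": joint angles; "qvel": joint speeds; "tau": joint torques, N m; "position": TCP position; "tcp_rot": TCP orientation; "force": force on the tool from outside, world axes, zero at the start; "moment": the same for the moment, N m; "opening": opening from 0.0 (shut) to 1.0 (fully open).
Only numpy, scipy, OpenCV 4.12 (cv2) and the standard library are available. Lean on these libraries where they do the work, as an engineer would, in place of code of your own. Each camera call takes 0.05 s, during which the arm holds its last target. There are 200 camera calls.

### The job

Clear the block jig and be my third hand: take the scraper block, set it on the bed between the end stop and the three wooden chips, sweep all the chips off the jig's open front end onto the worktop, and put the scraper down on the worktop clear of the jig. Then lay the fish lino block (the one nearest the jig) on the bed, face up and lengthwise, slide it between the cheeks until its end is flush against the end stop, and keep pressing it straight at the stop with a steady 15 N or so (between 5 and 25) while I swing the strap over it and tighten the knob. Finish while still pressing, do not let go, and leave the other things on the worktop where they are.

Things in the scene. Friction and masses are not known exactly. Their poses are not given: they have to be found in the camera images.
- jig: Block-holding jig, fixed: a plywood bed 235 x 112 mm, 18 mm thick, on the worktop. Origin on the worktop (bed underside), mid-width, below the working face of the end stop. +x is the push direction, from the open front towards the stop; y across; z up. Bed top z = 18 mm, from x = -175 mm (open front edge, a drop to the worktop) to x = +60 mm. A block lies in it with its length along x.
- end_stop: Dark wooden end stop of the jig, rigid: a bar 104 mm long across the jig (y), 18 mm thick (x = 0 to +18 mm), 18 mm high above the bed (top 36 mm above the worktop). Same origin and axes as the jig: its working face is the plane x = 0.
- nest_mouth (a point): Middle of the nest's mouth, on the bed at jig (-50, 0, 18) mm; axes as the jig. Two wooden cheeks, 16 mm high above the bed, flank the nest from the stop out to jig x = -40 mm; 64 mm clear between them, each 20 mm wide. Short angled lead-ins, opening outwards, end at x = -50 mm.
- clamp_knob (a point): Top of the black star knob of the strap clamp behind the stop: jig (40, 0, 76) mm, fixed. Its steel strap is turned aside across the jig (y from +27 to -62 mm, 47 to 53 mm above the worktop). It stays as it is.
- block_fish: The block to hold: carved lino on chipboard, fish-like relief on top, the lino block nearest the jig, 60 x 96 x 26 mm (chipboard 22 mm, relief above it), 0.1 kg, loose, face up. Origin: centre of its underside; x along its 60 mm width, y along its 96 mm length, z up. Either end may go to the stop. Home: origin at jig (-48, 0, 18) mm. If pushed down on the bed, friction takes part of the push.
- scraper: Scraper block, loose, standing upright on the worktop: pale wooden grip on a steel sole, 24 mm thick (its x), 58 mm wide (its y, the sweeping edge), 63 mm high with a rounded top, 0.12 kg. Origin at the centre of the underside of the sole.
- chip_0: Wooden chip, loose, about 20 x 13 x 7 mm, lying on the bed between the cheeks, the chip nearest the end stop: its centre starts 55 to 68 mm in front of the stop. Origin at the centre of its underside.
- chip_1: Like chip_0, the middle chip, starting 86 to 98 mm in front of the stop.
- chip_2: Like chip_0, the chip nearest the open front end, starting 115 to 128 mm in front of the stop.
- baren: Bystander: round baren, 105 mm across, 34 mm high, a brown bar grip on a pale disc. Origin at the centre of its underside.
- cutter_v: Bystander: lino gouge with a red wooden handle, 29 x 106 x 28 mm, lying. Origin under its middle.
- drier: Bystander: small brown dropper bottle, 33 mm across, 102 mm high, standing. Origin at the centre of its underside.
- block_cat: Bystander: another lino block, 58 x 100 x 26 mm, with a cat-like relief, lying further left. Origin at the centre of its underside.

How it is judged (in metres and radians):
On the way, in this order (a step that is already met when the one before it is completed fails the run):
1. the scraper is down on the bed between the chips and the end stop (x of scraper in the frame of jig between -0.05 and 0 m and y of scraper in the frame of jig between -0.02 and 0.02 m and z of scraper in the frame of jig below 0.024 m).
2. all three chips are off the jig, on the worktop (height (world z) of each of chip_0, chip_1, chip_2 below 0.014 m), for 0.2 s.
3. the scraper is set aside on the worktop, out of the hand (height (world z) of scraper below 0.033 m and contact force between scraper and jig below 0.05 N and linear speed of scraper below 0.02 m/s and contact force between the fingers and scraper below 0.1 N), for 0.1 s.
4. the block lies on the bed between the cheeks, its end on the stop (x of block_fish in the frame of jig above -0.0505 m and y of block_fish in the frame of jig between -0.004 and 0.004 m and z of block_fish in the frame of jig between 0.015 and 0.021 m and angle between block_fish's own z axis and vertical below 0.08 rad and angle between the y axis of block_fish and the x axis of jig, either way round below 0.05 rad), for 0.1 s.
At the end, for the whole second after the job is handed in: In the last second, still pressing: block face up on the bed, end within 2.5 mm of the stop, within 4 mm of the middle line, square within 0.05 rad, 5 to 25 N on the stop; chips on the worktop off the jig; scraper at rest on the worktop, not touching the jig (all of step 2 and all of step 4 and contact force between block_fish and end_stop between 5 and 25 N and linear speed of block_fish below 0.01 m/s and height (world z) of scraper below 0.033 m and contact force between scraper and jig below 0.05 N and linear speed of scraper below 0.02 m/s); the arm keeps its last pose, push and grip.
It fails at once if the baren was moved more than 30 mm (distance of baren from where it was at the start of the episode above 0.03 m).
It fails at once if the gouge was moved more than 30 mm (distance of cutter_v from where it was at the start of the episode above 0.03 m).
It fails at once if the dropper bottle was moved more than 30 mm (distance of drier from where it was at the start of the episode above 0.03 m).
It fails at once if the other lino block was moved more than 30 mm (distance of block_cat from where it was at the start of the episode above 0.03 m).
It also fails if it takes over 69 s, if anything falls off the work surface, if the arm or the gripper's body presses on something with over 40 N, if the wrist force passes 120 N, or if a joint passes its speed limit or range.

## Working session

There is one attempt and no reset: what is moved stays moved. The work goes in short steps, Python scripts to look and compute and a shell command to move; the robot and the scene stay as the last step left them, time stands still between calls to the robot, and variables do not carry over. Pictures are saved under pics/ and viewed, about 8 in all and at most 12, crops included, and the job is handed in when it is done.

```bash
ls; mkdir -p pics; python3 - <<'E'
from rig import bot,vision
import cv2,numpy as np
print(bot.read_state(), bot.hold_point_z)
for n in("scene","top"):
    p,d=vision.capture(n); cv2.imwrite(f"pics/{n}0.png",p[:,:,::-1]); np.save(f"{n}_d.npy",d); print(n,vision.camera_model(n))
a=cv2.imread("pics/top0.png");b=cv2.imread("pics/scene0.png")
E
```

```text
pics
{'time_s': 0.0, 'joint_positions': array([ 6.62055373e+01,  3.02800189e+01,  8.21570497e+01,  4.29684445e-06,
        6.76868870e+01, -1.02274290e+01]), 'qvel': array([-0.00383113,  0.01600481, -0.01924604, -0.03993254, -0.04331413,
        0.02731111]), 'tau': array([-5.23045983e-04, -4.40034628e+01, -1.76596731e+01,  6.34554913e-02,
        5.82012499e-02, -1.61923731e-04]), 'position': array([0.14628837, 0.60688936, 0.22155664]), 'tcp_rot': array([[-9.72095959e-01,  2.34581936e-01, -8.72914970e-04],
       [ 2.34583245e-01,  9.72094019e-01, -1.97950937e-03],
       [ 3.84198282e-04, -2.12904428e-03, -9.99997660e-01]]), 'force': array([-0.81637124,  0.46562037,  0.65927161]), 'moment': array([-0.03860494,  0.00942641, -0.00313676]), 'opening': 1.0002097938536907} 0.0187
scene {'intrinsics': array([[446.52010108,   0.        , 319.88311924],
       [  0.        , 446.52010108, 199.98596443],
       [  0.        ,   0.        ,   1.        ]]), 'camera_from_world': array([[ 0.70049821, -0.71350406, -0.01463621, -0.35081109],
       [-0.29240507, -0.26824603, -0.9179016 ,  0.27808237],
       [ 0.65100041,  0.64726812, -0.39653807,  0.88620241],
       [ 0.        ,  0.        ,  0.        ,  1.        ]])}
top {'intrinsics': array([[361.78193966,   0.        , 323.29784205],
       [  0.        , 361.78193966, 200.56849052],
       [  0.        ,   0.        ,   1.        ]]), 'camera_from_world': array([[-0.01928681, -0.99979569,  0.00604998,  0.0904259 ],
       [-0.99751775,  0.01883229, -0.0678505 ,  0.59609039],
       [ 0.0677227 , -0.00734358, -0.99767716,  1.04708896],
       [ 0.        ,  0.        ,  0.        ,  1.        ]])}
```

View pics/top0.png

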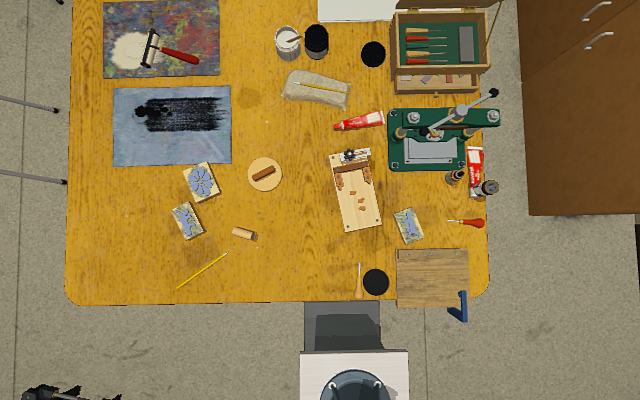

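View pics/scene0.png

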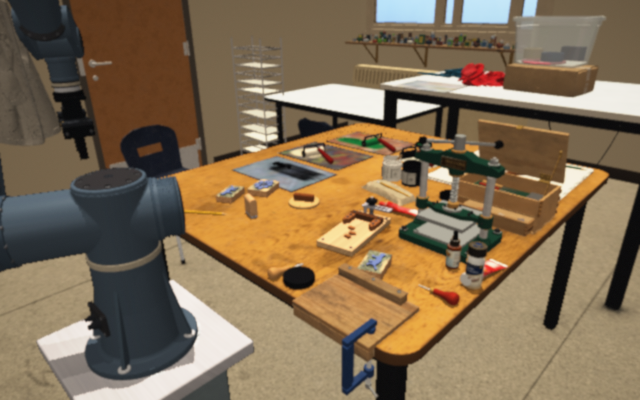

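The top view shows the jig at (355,190) with its stop at the far (upper) end, the chips at about (360,200), the scraper at (245,233), the fish block at (408,225), the baren at (265,174) and the cat block at about (190,200). The scene view agrees. Next I'll zoom in and turn the pixels into positions.

```bash
cat > h.py <<'E'
from rig import bot,vision
import cv2,numpy as np
def ray(n,u,v,z,M=None):
    M=M or vision.camera_model(n);K=M["intrinsics"];T=M["camera_from_world"]
    R=T[:3,:3];c=-R.T@T[:3,3]
    a=(u-K[0,2])/K[0,0];b=(v-K[1,2])/K[1,1]
    if n=="wrist":
        r=np.hypot(a,b);s=np.sin(r)/r if r>1e-9 else 1;q=np.array([a*s,b*s,np.cos(r)])
    else:q=np.array([a,b,1.])
    d=R.T@q
    return (c+d*(z-c[2])/d[2])
def goto(target,Z=None):
    """shift in mm along tool axes to TCP target (world)"""
    s=bot.read_state();return (s["tcp_rot"].T@(np.array(target)-s["position"])*1000).round(1)
def st():
    s=bot.read_state();print(s["time_s"],s["position"].round(4),s["force"].round(1),round(s["opening"]*87,1),"yaw(y-axis) deg",np.degrees(np.arctan2(s["tcp_rot"][1,1],s["tcp_rot"][0,1])).round(2))
    print(s["tcp_rot"].round(3).tolist(),s["joint_positions"].round(1))
E
python3 - <<'E'
from h import *
a=cv2.imread("pics/top0.png")[135:255,220:440]
cv2.imwrite("pics/c1.png",cv2.resize(a,None,fx=3.6,fy=3.6,interpolation=cv2.INTER_CUBIC))
p,d=vision.capture("wrist");cv2.imwrite("pics/w0.png",p[:,:,::-1])
print(vision.camera_model("wrist"))
for u,v,z in((245,233,.06),(408,225,.026),(355,190,.018),(265,174,.02)):print(ray("top",u,v,z).round(3))
E
```

```text
{'intrinsics': array([[309.70691629,   0.        , 320.95023081],
       [  0.        , 309.70691629, 200.49739523],
       [  0.        ,   0.        ,   1.        ]]), 'camera_from_world': array([[ 0.23457081,  0.97209835, -0.00115184, -0.62491842],
       [ 0.93289252, -0.22477687,  0.28140169, -0.03411549],
       [ 0.27329121, -0.06708317, -0.95958937,  0.39127423],
       [ 0.        ,  0.        ,  0.        ,  1.        ]])}
[0.508 0.302 0.06 ]
[ 0.521 -0.167  0.026]
[ 0.627 -0.015  0.018]
[0.68 0.25 0.02]
```

View pics/c1.png

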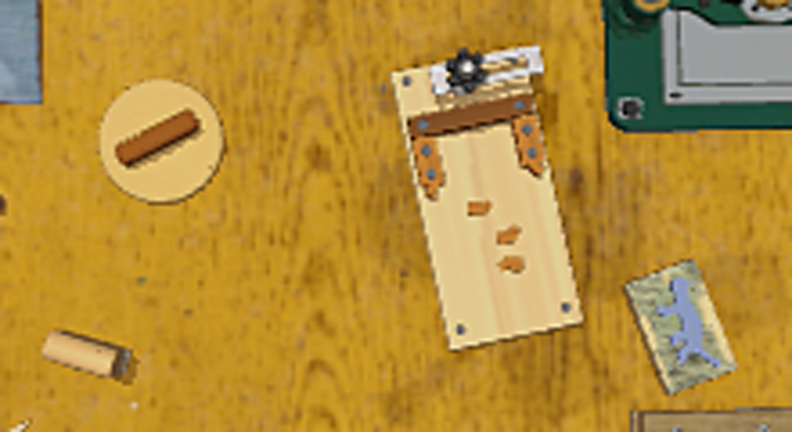

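The crop shows:
- **Jig:** front corners at crop (450,350) and (583,322), stop at the top.
- **Chips:** at (479,208), (508,235) and (511,264).
- **Scraper:** lying from (45,345) to (130,362).
- **Fish block:** centred at (680,326).

I'll go above the scraper.

```bash
python3 - <<'E'
from h import *
f=lambda u,v,z:ray("top",220+u/3.6,135+v/3.6,z).round(4)
for q in ((450,350,.018),(583,322,.018),(392,72,.018),(410,130,.036),(530,103,.036),(479,208,.02),(508,235,.02),(511,264,.02),(85,352,.05),(680,326,.026)):print(q,f(*q))
print(goto([.50,.30,.20]))
E
```

```text
(450, 350, 0.018) [0.5034 0.0171 0.018 ]
(583, 322, 0.018) [ 0.5241 -0.0923  0.018 ]
(392, 72, 0.018) [0.7336 0.0597 0.018 ]
(410, 130, 0.036) [0.6823 0.0465 0.036 ]
(530, 103, 0.036) [ 0.7026 -0.0515  0.036 ]
(479, 208, 0.02) [ 0.6191 -0.0093  0.02  ]
(508, 235, 0.02) [ 0.5965 -0.0326  0.02  ]
(511, 264, 0.02) [ 0.5726 -0.0344  0.02  ]
(85, 352, 0.05) [0.5081 0.3077 0.05  ]
(680, 326, 0.026) [ 0.5194 -0.1697  0.026 ]
[-415.8 -215.5   22. ]
```

```bash
python3 -m inch '[[87,-45,-25,0,0.14],[87,-90,-48,0,0.28],[87,-135,-70,0,0.42],[87,-180,-93,0,0.56],[87,-225,-116,5,0.7],[87,-270,-140,10,0.84],[87,-310,-160,10,0.98],[87,-350,-180,15,1.12]]'; python3 -c "
from h import *
st();print(goto([.50,.30,.20]))"
```

```text
time_s: 0.95
position: [0.4462, 0.3483, 0.2072]
tcp_rot: [[-0.206, 0.979, 0.0], [0.979, 0.206, -0.001], [-0.001, -0.0, -1.0]]
force: [0.5, 0.8, -0.5]
opening: 0.998
0.95 [0.4462 0.3483 0.2072] [ 0.5  0.8 -0.5] 86.8 yaw(y-axis) deg 11.89
[[-0.206, 0.979, 0.0], [0.979, 0.206, -0.001], [-0.001, -0.0, -1.0]] [26.7 26.8 91.6 -0.1 61.6 14.8]
[-58.4  42.7   7.2]
```

```bash
python3 -m inch '[[87,-20,14,2,0.14],[87,-40,28,4,0.28],[87,-58,43,7,0.42],[87,-58,43,7,0.42],[87,-58,43,7,0.42]]'; python3 -c "
from h import *
st()
p,d=vision.capture('wrist');cv2.imwrite('pics/w1.png',p[:,:,::-1]);np.save('w1.npy',d)"
```

```text
time_s: 1.45
position: [0.4999, 0.3001, 0.1998]
tcp_rot: [[0.21, 0.978, -0.001], [0.978, -0.21, -0.001], [-0.001, -0.001, -1.0]]
force: [-0.6, 0.2, -0.1]
opening: 1.001
1.45 [0.4999 0.3001 0.1998] [-0.6  0.2 -0.1] 87.1 yaw(y-axis) deg -12.14
[[0.21, 0.978, -0.001], [0.978, -0.21, -0.001], [-0.001, -0.001, -1.0]] [20.  28.6 89.6 -0.  62.  32.2]
```

View pics/w1.png

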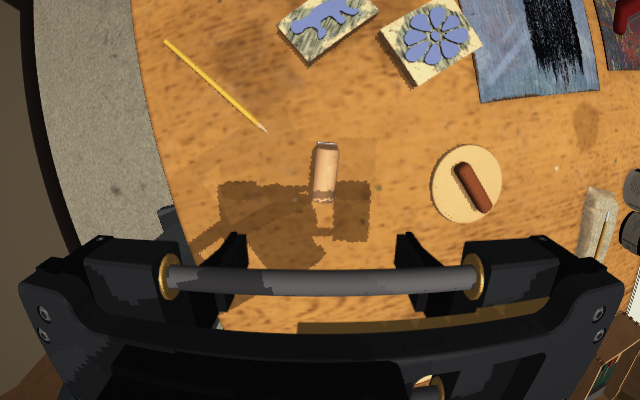

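The wrist view shows the scraper at about (325,172), with its wide side running up the image. The cat block and the other blocks are well away from it. I'll get its pose from the depth image.

```bash
cat >> h.py <<'E'
def wpts(d,M,box):
    u0,v0,u1,v1=box;K=M["intrinsics"];T=M["camera_from_world"]
    v,u=np.mgrid[v0:v1,u0:u1];z=d[v0:v1,u0:u1]
    a=(u-K[0,2])/K[0,0];b=(v-K[1,2])/K[1,1];r=np.hypot(a,b)+1e-9
    t=np.tan(r)/r
    P=np.stack([a*t*z,b*t*z,z],-1)
    W=(P-T[:3,3])@T[:3,:3]; W[z<=0]=np.nan
    return W
def rect(W,lo,hi):
    m=(W[...,2]>lo)&(W[...,2]<hi);X=W[m][:,:2]
    return m.sum(),cv2.minAreaRect((X*1000).astype(np.float32)),W[m].mean(0).round(4)
E
python3 - <<'E'
from h import *
d=np.load('w1.npy');M=vision.camera_model('wrist')
W=wpts(d,M,(290,130,365,215))
for lo,hi in((-.01,.01),(.01,.03),(.02,.07),(.05,.07),(.055,.07)):
    try:print(lo,hi,*rect(W,lo,hi))
    except Exception as e:print(e)
print(np.nanmax(W[...,2]))
print(goto([.5,.3,.05]))
E
```

```text
-0.01 0.01 4992 ((507.6678771972656, 304.1580505371094), (104.17110443115234, 92.0706558227539), 78.08927917480469) [5.084e-01 3.055e-01 5.000e-04]
0.01 0.03 40 ((514.2518920898438, 340.5694274902344), (1.6400219202041626, 21.2620792388916), 70.64776611328125) [0.5152 0.3403 0.0208]
0.02 0.07 1340 ((506.47723388671875, 314.5264892578125), (55.568851470947266, 24.86224937438965), 73.13774871826172) [0.5066 0.3169 0.0591]
0.05 0.07 1266 ((506.2629699707031, 314.27813720703125), (55.01071548461914, 24.698915481567383), 72.55029296875) [0.5062 0.3155 0.0605]
0.055 0.07 1169 ((505.9832458496094, 314.2965393066406), (54.95256423950195, 22.220632553100586), 73.49515533447266) [0.5061 0.3151 0.0611]
0.0651330908432624
[ -0.2   0.9 149.9]
```

```bash
python3 -c "
from h import *
print(goto([.506,.3145,.026]))"
```

```text
[ 15.3   3.8 173.9]
```

```bash
python3 -m inch '[[87,15,4,40,0.085],[87,15,4,80,0.085],[87,15,4,120,0.085],[87,15,4,150,0.085],[87,15,4,174,0.085],[87,15,4,174,0.085],[40,15,4,174,0.085],[0,15,4,174,0.085]]'; python3 -m inch '[[0,0,0,0,0],[0,0,0,0,0],[0,0,0,0,0],[0,0,0,0,0],[0,0,0,-30,0],[0,0,0,-70,0],[0,0,0,-100,0],[0,0,0,-100,0]]';python3 -c "
from h import *
st()
y=np.radians(10.6);e=np.array([np.cos(y),np.sin(y)]);print(goto([*(np.array([.6858,-.0054])-.10*e),.14]))"
```

```text
time_s: 2.3
position: [0.5069, 0.3152, 0.0275]
tcp_rot: [[0.29, 0.957, 0.001], [0.957, -0.29, -0.0], [0.0, 0.001, -1.0]]
force: [0.3, -0.3, 1.2]
opening: 0.892
time_s: 3.1
position: [0.5099, 0.3164, 0.1321]
tcp_rot: [[0.29, 0.957, 0.01], [0.957, -0.29, 0.004], [0.006, 0.009, -1.0]]
force: [1.4, 0.7, 0.5]
opening: 0.171
3.1 [0.5099 0.3164 0.1321] [1.4 0.7 0.5] 14.9 yaw(y-axis) deg -16.89
[[0.29, 0.957, 0.01], [0.957, -0.29, 0.004], [0.006, 0.009, -1.0]] [21.2 34.6 90.9 -0.  53.8 38.1]
[-302.9  173.2   -8.2]
```

```bash
python3 -m inch '[[0,0,0,0,0],[0,0,0,0,0]]'; python3 -c "
from h import *
p,d=vision.capture('wrist');cv2.imwrite('pics/w2.png',p[:,:,::-1]);np.save('w2.npy',d)"
```

```text
time_s: 3.3
position: [0.5096, 0.3162, 0.1317]
tcp_rot: [[0.291, 0.957, 0.01], [0.957, -0.291, 0.003], [0.006, 0.009, -1.0]]
force: [1.1, -0.6, -0.4]
opening: 0.034
```

View pics/w2.png

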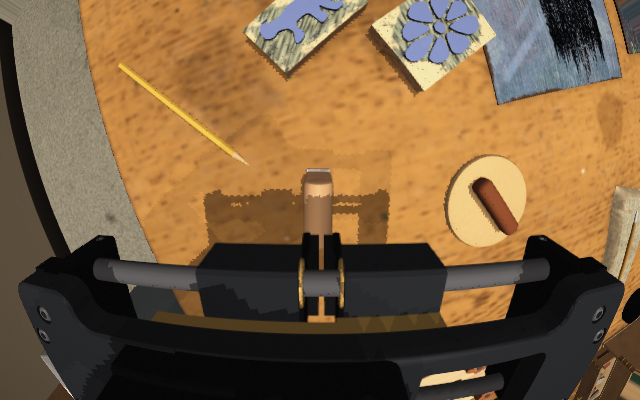

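The fingers were still closing when I lifted, so the scraper is still standing under the hand at about (318,205). I'll open, go back down and wait longer.

```bash
python3 -m inch '[[60,0,0,0,0],[60,0,0,0,0],[60,0,0,0,0],[60,0,0,0,0],[60,0,0,0,0],[60,0,0,0,0],[60,0,0,0,0]]'; python3 - <<'E'
from h import *
d=np.load('w2.npy');M=vision.camera_model('wrist')
W=wpts(d,M,(295,165,340,233))
for lo,hi in((.02,.07),(.05,.07)):print(*rect(W,lo,hi))
W=wpts(d,M,(305,160,333,185));print(*rect(W,.02,.07))
st();print(goto([.506,.3145,.026]))
E
```

```text
time_s: 4.05
position: [0.5092, 0.3161, 0.1312]
tcp_rot: [[0.291, 0.957, 0.009], [0.957, -0.291, 0.003], [0.005, 0.008, -1.0]]
force: [0.2, -0.8, -0.2]
opening: 0.572
1721 ((507.866943359375, 319.08160400390625), (45.02541732788086, 24.786287307739258), 72.36351013183594) [0.509  0.3236 0.0569]
1538 ((508.0074768066406, 319.01116943359375), (45.06797790527344, 24.37858009338379), 72.1475601196289) [0.5084 0.3217 0.0596]
307 ((514.107177734375, 338.690185546875), (3.865732192993164, 22.933687210083008), 72.1766357421875) [0.5145 0.3395 0.0434]
4.05 [0.5092 0.3161 0.1312] [ 0.2 -0.8 -0.2] 49.8 yaw(y-axis) deg -16.89
[[0.291, 0.957, 0.009], [0.957, -0.291, 0.003], [0.005, 0.008, -1.0]] [21.2 34.7 91.  -0.  53.8 38.1]
[ -3.   -3.4 105.1]
```

```bash
python3 -m inch '[[60,-3,-4,40,0],[60,-4,-4,80,0],[60,-4,-4,105,0],[60,-4,-4,105,0],[40,-4,-4,105,0],[0,-4,-4,105,0],[0,-4,-4,105,0],[0,-4,-4,105,0]]'; python3 -m inch '[[0,0,0,0,0],[0,0,0,0,0],[0,0,0,0,0],[0,0,0,0,0]]'
```

```text
time_s: 4.85
position: [0.506, 0.3141, 0.0276]
tcp_rot: [[0.29, 0.957, 0.011], [0.957, -0.291, 0.004], [0.007, 0.01, -1.0]]
force: [-0.1, 0.3, 0.4]
opening: 0.413
time_s: 5.25
position: [0.5067, 0.3144, 0.0285]
tcp_rot: [[0.29, 0.957, 0.013], [0.957, -0.29, 0.004], [0.008, 0.011, -1.0]]
force: [-0.7, -0.4, 6.4]
opening: 0.278
```

```bash
python3 -m inch '[[0,0,0,-35,0],[0,0,0,-70,0],[0,0,0,-105,0],[0,0,0,-105,0]]';python3 -c "
from h import *
st()
y=np.radians(10.6);e=np.array([np.cos(y),np.sin(y)]);print(goto([*(np.array([.6858,-.0054])-.028*e),.14]))"
```

```text
time_s: 5.65
position: [0.5084, 0.3153, 0.1381]
tcp_rot: [[0.29, 0.957, 0.022], [0.957, -0.29, 0.008], [0.014, 0.019, -1.0]]
force: [0.1, 0.1, -0.6]
opening: 0.276
5.65 [0.5084 0.3153 0.1381] [ 0.1  0.1 -0.6] 24.0 yaw(y-axis) deg -16.89
[[0.29, 0.957, 0.022], [0.957, -0.29, 0.008], [0.014, 0.019, -1.0]] [21.1 33.8 91.5 -0.  53.4 38. ]
[-268.2  238.1   -1.2]
```

```bash
python3 -m inch '[[0,-38,34,0,-0.07],[0,-77,68,0,-0.14],[0,-115,102,0,-0.21],[0,-153,136,0,-0.28],[0,-192,170,0,-0.35],[0,-230,204,0,-0.42],[0,-268,238,0,-0.48],[0,-268,238,0,-0.48]]';python3 -c "
from h import *
st()
p,d=vision.capture('wrist');cv2.imwrite('pics/w3.png',p[:,:,::-1]);np.save('w3.npy',d)
import pickle;pickle.dump(vision.camera_model('wrist'),open('w3.pkl','wb'))"
```

```text
time_s: 6.45
position: [0.6607, -0.0165, 0.1373]
tcp_rot: [[-0.18, 0.983, 0.024], [0.984, 0.18, 0.006], [0.001, 0.024, -1.0]]
force: [0.4, 0.3, -0.8]
opening: 0.27
6.45 [ 0.6607 -0.0165  0.1373] [ 0.4  0.3 -0.8] 23.5 yaw(y-axis) deg 10.35
[[-0.18, 0.983, 0.024], [0.984, 0.18, 0.006], [0.001, 0.024, -1.0]] [-11.4  38.   82.    0.7  58.7 -22.1]
```

View pics/w3.png

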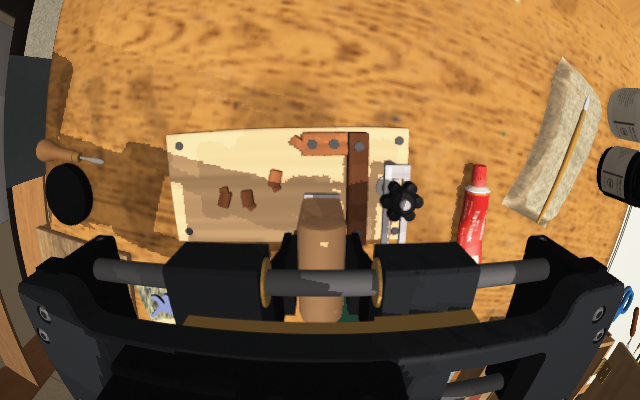

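The wrist view shows the scraper held above the bed. The stop's working face is near column 347 (rows 133–240), the cheek is at (300–347, 133–155), and the chips are at (275,180), (248,198) and (225,197). The bed's far edge runs (167,134)–(409,128) and its front edge (167,134)–(179,238). I'll fit the jig pose to these.

```bash
python3 - <<'E'
from h import *
import pickle;M=pickle.load(open('w3.pkl','rb'))
R=lambda u,v,z:ray("wrist",u,v,z,M)
for n,q in dict(stopA=(348,133,.036),stopB=(346.5,200,.036),bedFL=(167,134,.018),bedmid=(290,128,.018),bedBL=(409,128,.018),frontR=(179,238,.018),cheek_out0=(303,132,.034),cheek_in=(320,155,.034),cheek_in2=(345,155,.034),c0=(275,180,.022),c1=(248,198,.022),c2=(225,197,.022),scrtop=(304,196,.16)).items():print(n,R(*q).round(4))
d=np.load('w3.npy');W=wpts(d,M,(300,185,345,240));print(rect(W,.09,.30));print(np.nanmin(W[...,2]),np.nanmax(W[...,2]))
W=wpts(d,M,(200,140,280,160));print("bed z",np.nanmedian(W[...,2]))
E
```

```text
stopA [0.6742 0.049  0.036 ]
stopB [ 0.6846 -0.0095  0.036 ]
bedFL [0.504  0.0215 0.018 ]
bedmid [0.6238 0.0434 0.018 ]
bedBL [0.732  0.0646 0.018 ]
frontR [ 0.5237 -0.0851  0.018 ]
cheek_out0 [0.6364 0.0428 0.034 ]
cheek_in [0.6542 0.0257 0.034 ]
cheek_in2 [0.6756 0.0296 0.034 ]
c0 [ 0.618  -0.0057  0.022 ]
c1 [ 0.595  -0.0272  0.022 ]
c2 [ 0.5724 -0.0301  0.022 ]
scrtop [0.6447 0.0218 0.16  ]
(np.int64(2005), ((656.0247802734375, 8.388136863708496), (23.705232620239258, 9.995055198669434), 5.012533664703369), array([0.6554, 0.0104, 0.1495]))
0.016319584280641078 0.1729293982698664
bed z 0.018294317191436003
```

```bash
python3 - <<'E'
from h import *
import pickle;M=pickle.load(open('w3.pkl','rb'));d=np.load('w3.npy')
y=np.radians(10.5);e=np.array([np.cos(y),np.sin(y)]);n=np.array([-e[1],e[0]])
W=wpts(d,M,(300,188,346,206))
for v in range(0,18):
    w=W[v];m=w[:,2]>.08;print(188+v,m.sum(),(w[m]@np.r_[n,0]).mean().round(4),(w[m]@np.r_[e,0]).mean().round(4),w[m][:,2].mean().round(4))
s=bot.read_state();p=s['position'];print('tcp e,n',p[:2]@e,p[:2]@n)
print(goto([*(e*(.6725-.037)+n*-.127),.0445]))
E
```

```text
188 0 nan nan nan
189 0 nan nan nan
190 0 nan nan nan
191 0 nan nan nan
192 33 -0.1072 0.6464 0.1101
193 33 -0.1078 0.6463 0.1102
194 35 -0.1077 0.6469 0.1132
195 35 -0.1079 0.6469 0.1148
196 36 -0.1085 0.6472 0.115
197 36 -0.1084 0.6471 0.1174
198 36 -0.109 0.6471 0.1176
199 37 -0.1088 0.6467 0.1208
200 37 -0.1086 0.6467 0.1233
201 39 -0.1085 0.6466 0.1258
202 39 -0.1084 0.6465 0.1284
203 38 -0.1082 0.6463 0.131
204 39 -0.1088 0.6465 0.131
205 40 -0.1087 0.6467 0.1333
tcp e,n 0.6459096486665575 -0.1351634501249224
[  7.9 -12.6  92.4]<stdin>:6: RuntimeWarning: Mean of empty slice.
  ret = ret.dtype.type(ret / rcount)
```

```bash
python3 -m inch '[[0,10,-12.5,20,0],[0,10,-12.5,40,0],[0,10,-12.5,60,0],[0,10,-12.5,72,0],[0,10,-12.5,80,0],[0,10,-12.5,86,0],[0,10,-12.5,90,0],[0,10,-12.5,90,0]]';python3 -c "
from h import *
st()
y=np.radians(10.5);e=np.array([np.cos(y),np.sin(y)]);n=np.array([-e[1],e[0]]);p=bot.read_state()['position'][:2];print(p@e-.6725,p@n+.127)
p,d=vision.capture('wrist');cv2.imwrite('pics/w4.png',p[100:280,150:450,::-1].repeat(2,0).repeat(2,1));np.save('w4.npy',d)"
```

```text
time_s: 7.3
position: [0.647, -0.0111, 0.0503]
tcp_rot: [[-0.184, 0.983, 0.021], [0.983, 0.184, -0.001], [-0.005, 0.02, -1.0]]
force: [-7.5, -12.6, 16.8]
opening: 0.273
7.3 [ 0.647  -0.0111  0.0503] [ -7.5 -12.6  16.8] 23.8 yaw(y-axis) deg 10.58
[[-0.184, 0.983, 0.021], [0.983, 0.184, -0.001], [-0.005, 0.02, -1.0]] [-10.9  44.   86.7   0.2  48.2 -21.7]
-0.038332886433904645 -0.0018678157656216998
```

View pics/w4.png

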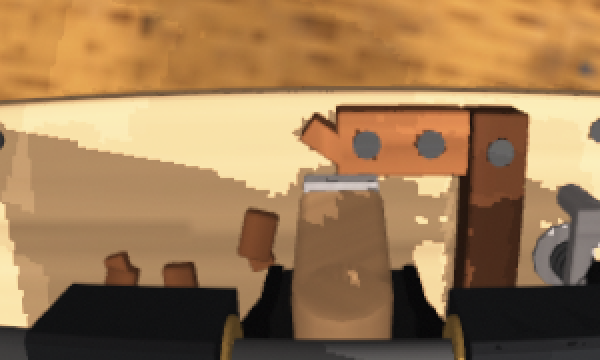

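The scraper's corner is touching the lead-in on the camera side: the force is about -11 N across and the sole is about 4 mm high. The jig's centre line therefore lies about 4 mm further to -y, as the top camera said. I'll lift a little, shift and lower.

```bash
python3 -m inch '[[0,0,0,-6,0],[0,-4,0,-6,0],[0,-4,0,-6,0],[0,-4,0,-2,0],[0,-4,0,1,0],[0,-4,0,3,0],[0,-4,0,4,0],[0,-4,0,4,0]]';python3 -c "
from h import *
st()
y=np.radians(10.5);e=np.array([np.cos(y),np.sin(y)]);n=np.array([-e[1],e[0]]);s=bot.read_state();p=s['position'][:2];print(p@e-.6725,p@n+.127,s['force'][:2]@e,s['force'][:2]@n)"
```

```text
time_s: 8.15
position: [0.6478, -0.0135, 0.0491]
tcp_rot: [[-0.184, 0.983, 0.021], [0.983, 0.184, 0.0], [-0.004, 0.021, -1.0]]
force: [-6.4, 3.5, 19.3]
opening: 0.277
8.15 [ 0.6478 -0.0135  0.0491] [-6.4  3.5 19.3] 24.1 yaw(y-axis) deg 10.6
[[-0.184, 0.983, 0.021], [0.983, 0.184, 0.0], [-0.004, 0.021, -1.0]] [-11.2  44.1  86.6   0.3  48.1 -22. ]
-0.03802810565452075 -0.004300842196374777 -5.6465453270591155 4.58864015692363
```

```bash
python3 -c "
from h import *
M=vision.camera_model('wrist')
p,d=vision.capture('wrist');cv2.imwrite('pics/w5.png',p[100:280,150:450,::-1].repeat(2,0).repeat(2,1))
W=wpts(d,M,(305,170,340,206))
y=np.radians(10.5);e=np.array([np.cos(y),np.sin(y)]);n=np.array([-e[1],e[0]])
for v in range(10,32):
    w=W[v,15];print(170+v,w[2].round(4),(w[:2]@n+.127).round(4),p[170+v,320])
W=wpts(d,M,(240,180,280,200));print('bed',np.nanmedian(W[...,2]))
"
```

```text
180 0.0342 0.0341 [195 118  69]
181 0.0335 0.0333 [195 118  70]
182 0.0346 0.033 [194 117  69]
183 0.0337 0.0322 [187 113  67]
184 0.034 0.0316 [159 102  63]
185 0.0183 0.0272 [172 132  92]
186 0.0191 0.0268 [176 139  98]
187 0.0182 0.0259 [162 136 113]
188 0.0325 0.0288 [137 127 126]
189 0.0349 0.0288 [119 111 110]
190 0.0362 0.0286 [98 92 90]
191 0.0371 0.0282 [158 150 146]
192 0.037 0.0276 [197 187 183]
193 0.0384 0.0273 [213 203 199]
194 0.0378 0.0266 [209 198 194]
195 0.0372 0.0258 [183 169 160]
196 0.0411 0.0263 [171 134 102]
197 0.0428 0.0262 [166 122  82]
198 0.0419 0.0253 [149 108  73]
199 0.0441 0.0254 [129  93  63]
200 0.045 0.0251 [131  95  64]
201 0.0464 0.0249 [142 103  71]
bed 0.018351213871725898
```

View pics/w5.png

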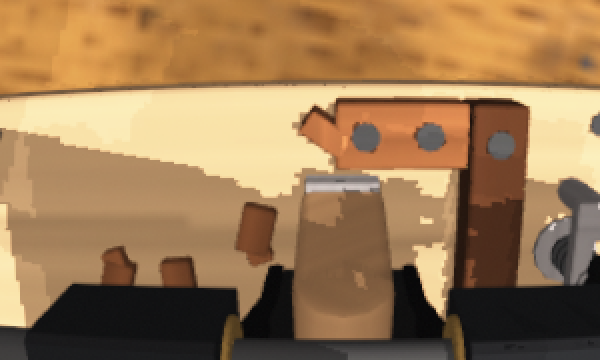

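```bash
python3 -c "
from h import *
y=np.radians(10.5);R=np.array([[np.cos(y),np.sin(y),0],[-np.sin(y),np.cos(y),0],[0,0,1]])
s=bot.read_state();print('jig F',R@s['force'],'M',R@s['moment'])
"; python3 -m inch '[[0,0,0,-20,0],[0,0,0,-40,0],[0,0,0,-40,0]]'; python3 -c "
from h import *
y=np.radians(10.5);R=np.array([[np.cos(y),np.sin(y),0],[-np.sin(y),np.cos(y),0],[0,0,1]])
s=bot.read_state();print('jig F',R@s['force'],'M',R@s['moment'],s['position'])
M=vision.camera_model('wrist')
p,d=vision.capture('wrist')
e=R[0,:2];n=R[1,:2]
W=wpts(d,M,(305,170,340,215))
for v in range(10,45,1):
    w=W[v,15];print(170+v,(w[2]-s['position'][2]).round(4),(w[:2]@n+.127).round(4),p[170+v,320])
"
```

```text
jig F [-4.87396342  4.92481894 19.74824045] M [ 0.42344353  0.91277219 -0.08286777]
time_s: 8.5
position: [0.6488, -0.0133, 0.091]
tcp_rot: [[-0.185, 0.982, 0.026], [0.983, 0.185, -0.001], [-0.005, 0.026, -1.0]]
force: [0.6, 0.8, -0.9]
opening: 0.274
jig F [ 0.72845016  0.72566158 -0.88664126] M [-0.11671792  0.0257491   0.00895657] [ 0.64879739 -0.01325314  0.09104489]
180 -0.0728 0.021 [232 192 139]
181 -0.0726 0.0202 [223 180 129]
182 -0.0732 0.0193 [179 141 100]
183 -0.0725 0.0186 [179 141 100]
184 -0.073 0.0177 [181 143 100]
185 -0.0712 0.0174 [182 144 102]
186 -0.074 0.0159 [183 144 103]
187 -0.0722 0.0155 [159 132 106]
188 -0.0157 0.0291 [121 113 110]
189 -0.0146 0.0288 [123 115 113]
190 -0.0141 0.0283 [129 120 118]
191 -0.0128 0.028 [181 171 167]
192 -0.0114 0.0278 [206 196 192]
193 -0.0108 0.0274 [214 203 200]
194 -0.0116 0.0266 [205 193 189]
195 -0.0129 0.0256 [145 125 111]
196 -0.008 0.0264 [133 101  75]
197 -0.0072 0.026 [129  93  63]
198 -0.0061 0.0257 [129  93  63]
199 -0.0052 0.0254 [129  94  64]
200 -0.0034 0.0254 [132  96  66]
201 -0.0037 0.0247 [133  97  66]
202 -0.0018 0.0247 [132  97  65]
203 0.0003 0.0247 [131  95  63]
204 -0.0004 0.0239 [131  95  64]
205 0.0015 0.024 [130  95  64]
206 0.002 0.0236 [127  92  62]
207 0.0032 0.0234 [126  92  62]
208 0.0038 0.023 [126  91  61]
209 0.0051 0.0229 [132  95  65]
210 0.0065 0.0228 [138 100  68]
211 0.0075 0.0226 [138 100  68]
212 0.0064 0.0216 [128  94  63]
213 0.0095 0.0221 [128  94  63]
214 0.0098 0.0217 [129  94  64]
```

The depth profile shows the scraper rolled about 12° in the grip, with its camera-side end up, because it first caught the lead-in. I'll lower it centred between the cheeks, let go so it settles flat on the bed, and grip it again.

```bash
python3 -m inch '[[0,-1,0,20,0],[0,-1,0,36,0],[0,-1,0,42,0],[0,-1,0,42,0],[45,-1,0,42,0],[45,-1,0,42,0],[45,-1,0,42,0],[45,-1,0,42,0]]'; python3 -c "
from h import *
y=np.radians(10.5);R=np.array([[np.cos(y),np.sin(y),0],[-np.sin(y),np.cos(y),0],[0,0,1]])
s=bot.read_state();print('jig F',R@s['force'])
M=vision.camera_model('wrist')
p,d=vision.capture('wrist');cv2.imwrite('pics/w6.png',p[100:280,150:450,::-1].repeat(2,0).repeat(2,1))
e=R[0,:2];n=R[1,:2]
W=wpts(d,M,(305,170,340,215))
for v in range(10,40,2):
    w=W[v,15];print(170+v,(w[2]).round(4),(w[:2]@n+.127).round(4),p[170+v,320])
"
```

```text
time_s: 9.35
position: [0.6485, -0.0144, 0.0467]
tcp_rot: [[-0.184, 0.983, 0.022], [0.983, 0.184, -0.0], [-0.004, 0.022, -1.0]]
force: [-0.3, 0.0, -0.0]
opening: 0.494
jig F [-0.26119194  0.06951785 -0.01371022]
180 0.0344 0.0337 [201 122  72]
182 0.0351 0.0327 [195 118  70]
184 0.0282 0.0298 [96 68 45]
186 0.0353 0.0303 [122  89  61]
188 0.0373 0.0296 [118  87  59]
190 0.043 0.0299 [118  86  58]
192 0.0485 0.0303 [119  86  58]
194 0.051 0.0298 [121  87  59]
196 0.0557 0.0301 [123  89  60]
198 0.0563 0.0292 [123  89  61]
200 0.0626 0.03 [117  85  58]
202 0.0666 0.0301 [128  92  62]
204 0.069 0.0299 [118  86  58]
206 0.0721 0.0299 [126  90  61]
208 0.076 0.0302 [129  95  64]
```

View pics/w6.png

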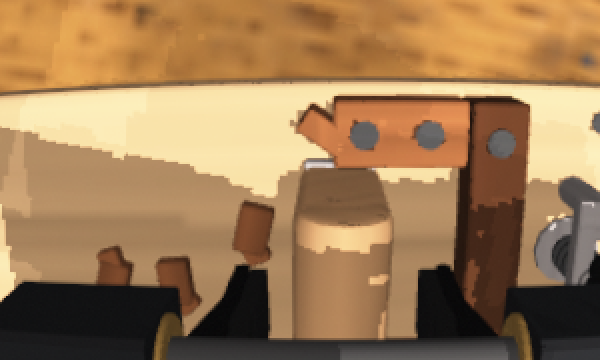

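The scraper now stands flat on the bed between the cheeks, with its face vertical, about 5 mm from the nearest chip. I'll grip it lower down.

```bash
python3 -m inch '[[45,0,0,4,0],[45,0,0,8,0],[45,0,0,8,0],[0,0,0,8,0],[0,0,0,8,0],[0,0,0,8,0],[0,0,0,8,0],[0,0,0,8,0]]'; python3 -c "
from h import *
st()"
```

```text
time_s: 10.2
position: [0.6487, -0.0145, 0.0391]
tcp_rot: [[-0.184, 0.983, 0.022], [0.983, 0.184, -0.0], [-0.004, 0.022, -1.0]]
force: [-0.4, -0.3, 0.7]
opening: 0.28
10.2 [ 0.6487 -0.0145  0.0391] [-0.4 -0.3  0.7] 24.3 yaw(y-axis) deg 10.63
[[-0.184, 0.983, 0.022], [0.983, 0.184, -0.0], [-0.004, 0.022, -1.0]] [-11.2  45.   86.7   0.3  47.1 -22.1]
```

```bash
python3 -m inch '[[0,0,-6,-0.5,0],[0,0,-16,-0.8,0],[0,0,-28,-1.1,0],[0,0,-40,-1.4,0],[0,0,-52,-1.6,0],[0,0,-64,-1.9,0],[0,0,-76,-2.2,0],[0,0,-88,-2.4,0]]'; python3 -c "
from h import *
st()"
```

```text
time_s: 11.0
position: [0.5607, -0.0307, 0.0396]
tcp_rot: [[-0.184, 0.983, 0.022], [0.983, 0.184, 0.0], [-0.004, 0.021, -1.0]]
force: [-0.1, 0.1, -1.3]
opening: 0.278
11.0 [ 0.5607 -0.0307  0.0396] [-0.1  0.1 -1.3] 24.1 yaw(y-axis) deg 10.61
[[-0.184, 0.983, 0.022], [0.983, 0.184, 0.0], [-0.004, 0.021, -1.0]] [-14.7  40.7  99.9   0.5  38.2 -25.7]
```

```bash
python3 -m inch '[[0,0,-12,-0.3,0],[0,0,-24,-0.5,0],[0,0,-36,-0.8,0],[0,0,-48,-1.0,0],[0,0,-60,-1.3,0],[0,0,-72,-1.5,0],[0,0,-72,-1.5,0],[0,0,-72,-1.5,0]]'; python3 -c "
from h import *
st()
M=vision.camera_model('wrist')
p,d=vision.capture('wrist');cv2.imwrite('pics/w7.png',p[:,:,::-1]);np.save('w7.npy',d)
import pickle;pickle.dump(M,open('w7.pkl','wb'))"
```

```text
time_s: 11.8
position: [0.4901, -0.0442, 0.0396]
tcp_rot: [[-0.184, 0.983, 0.022], [0.983, 0.184, -0.0], [-0.004, 0.022, -1.0]]
force: [1.1, 0.2, -0.8]
opening: 0.275
11.8 [ 0.4901 -0.0442  0.0396] [ 1.1  0.2 -0.8] 23.9 yaw(y-axis) deg 10.58
[[-0.184, 0.983, 0.022], [0.983, 0.184, -0.0], [-0.004, 0.022, -1.0]] [-18.4  38.  110.1   0.8  30.8 -29.7]
```

View pics/w7.png

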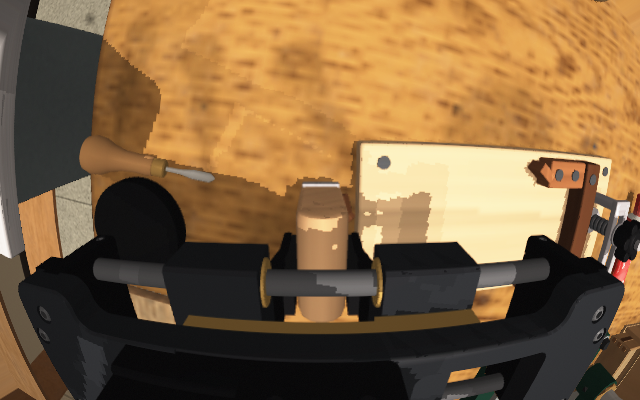

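The bed ahead is clear; the chips are hidden behind the scraper. I'll set the scraper down on open worktop on the +y side of the jig and look again.

```bash
python3 -c "
from h import *
print(goto([.55,.13,.022]))"
python3 -m inch '[[0,0,0,-30,0],[0,0,0,-50,0],[0,40,20,-50,0],[0,80,45,-50,0],[0,120,70,-50,0],[0,160,91,-50,0],[0,160,91,-50,0],[0,160,91,-30,0]]'; python3 -c "
from h import *
st();print(goto([.55,.13,.022]))"
```

```text
[160.4  89.9  18.9]
time_s: 12.65
position: [0.5529, 0.1317, 0.0728]
tcp_rot: [[-0.188, 0.982, 0.03], [0.982, 0.188, -0.0], [-0.006, 0.03, -1.0]]
force: [0.6, -0.9, -1.6]
opening: 0.275
12.65 [0.5529 0.1317 0.0728] [ 0.6 -0.9 -1.6] 23.9 yaw(y-axis) deg 10.83
[[-0.188, 0.982, 0.03], [0.982, 0.188, -0.0], [-0.006, 0.03, -1.0]] [ 2.2 37.7 98.5 -0.1 42.1 -8.6]
[-0.8 -4.7 50.7]
```

```bash
python3 -m inch '[[0,0,0,20,0],[0,0,0,38,0],[0,0,0,46,0],[0,0,0,50,0],[0,0,0,51,0],[50,0,0,51,0],[60,0,0,51,0],[60,0,0,51,0]]'; python3 -m inch '[[60,0,0,0,0],[60,0,0,0,0],[60,0,0,0,0],[60,0,0,-40,0],[87,0,0,-80,0],[87,0,0,-120,0],[87,0,0,-150,0],[87,0,0,-150,0]]';python3 -c "
from h import *
st();T=goto([.52,-.168,.20]);print(T)
for n in ('top','wrist'):
    M=vision.camera_model(n);p,d=vision.capture(n);cv2.imwrite('pics/%s8.png'%n,p[:,:,::-1]);np.save(n+'8.npy',d)
a=cv2.imread('pics/top8.png')[150:290,220:440];b=cv2.imread('pics/wrist8.png')
cv2.imwrite('pics/m8.png',np.vstack([cv2.resize(a,None,fx=2.4,fy=2.4,interpolation=2)[:336,:528],b[0:250,60:588]]))
"
```

```text
time_s: 13.45
position: [0.555, 0.1317, 0.0227]
tcp_rot: [[-0.188, 0.982, 0.032], [0.982, 0.188, -0.0], [-0.006, 0.031, -0.999]]
force: [-0.1, 0.4, 0.1]
opening: 0.463
time_s: 14.25
position: [0.5533, 0.132, 0.1773]
tcp_rot: [[-0.188, 0.981, 0.042], [0.982, 0.188, 0.0], [-0.008, 0.041, -0.999]]
force: [0.1, 0.4, 0.3]
opening: 0.949
14.25 [0.5533 0.132  0.1773] [0.1 0.4 0.3] 82.6 yaw(y-axis) deg 10.85
[[-0.188, 0.981, 0.042], [0.982, 0.188, 0.0], [-0.008, 0.041, -0.999]] [ 2.2 28.3 94.7 -0.1 54.6 -8.6]
[-288.5  -88.1  -24.2]
```

View pics/m8.png

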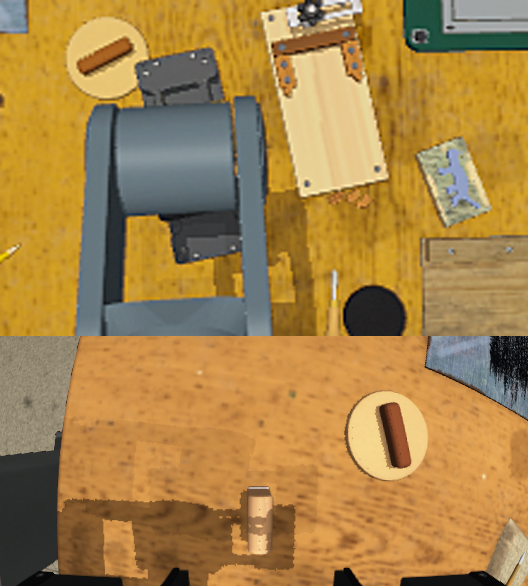

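The top half shows the bed empty, with all three chips on the worktop along the jig's front edge at about (330–372, 190–207). The lower half shows the scraper standing alone at (259,520), well away from the baren. I'll check the chip heights by depth and move to the fish block.

```bash
cat >> h.py <<'E'
def tpts(d,M):
    K=M["intrinsics"];T=M["camera_from_world"];v,u=np.mgrid[:400,:640]
    P=np.stack([(u-K[0,2])/K[0,0]*d,(v-K[1,2])/K[1,1]*d,d],-1);return (P-T[:3,3])@T[:3,:3]
E
python3 - <<'E'
from h import *
W=tpts(np.load('top8.npy'),vision.camera_model('top'));im=cv2.imread('pics/top8.png')
hsv=cv2.cvtColor(im,cv2.COLOR_BGR2HSV)
print((W[228:238,354:378,2]*1000).round(0).astype(int))
print(hsv[228:238,354:378,0])
E
python3 -m inch '[[87,-36,-11,-3,0.14],[87,-72,-22,-6,0.28],[87,-108,-33,-9,0.42],[87,-144,-44,-12,0.56],[87,-180,-55,-15,0.7],[87,-216,-66,-18,0.84],[87,-252,-77,-21,0.98],[87,-288,-88,-24,1.12]]'
python3 -m inch '[[87,0,0,0,0.12],[87,0,0,0,0.24],[87,0,0,0,0.24]]'
python3 - <<'E'
from h import *
st();M=vision.camera_model('wrist');p,d=vision.capture('wrist');cv2.imwrite('pics/w9.png',p[:,:,::-1]);np.save('w9.npy',d)
import pickle;pickle.dump(M,open('w9.pkl','wb'))
W=wpts(d,M,(0,0,640,240))
z=W[...,2]
m=((z>.017)&(z<.032)).astype(np.uint8);n,l,s,c=cv2.connectedComponentsWithStats(m)
for i in range(1,n):
    if s[i,4]>300:
        X=(W[l==i][:,:2]*1000).astype(np.float32);print(s[i],cv2.minAreaRect(X))
E
```

```text
[[16 20 16 13 16 18 15 18 20 17  1 -2  1 -1  1 -1 -1 -5 -1  0 -2  2  1 -1]
 [19 11 19 17 14 -2 -2  8 -2  2  1  2 -3  4  3  3 -2 -2 -2  0  3  0  0 -2]
 [-2 -1  1 -4  2 -1  5 11 10 10  0 -4  5  5  3  8  1 -4  0  2 -1  0 -1  2]
 [-1 -5  1 -1  9  6 12 11  9 -1  0  9  8  6  9  8 -1  3  5  4 -3  2 -2 -1]
 [ 1 -5 -1 11 10 13  7 10  4  1  3  9  8  6  4  6 -1  8  9  2  3 -1  1  1]
 [-4 -5  1  9 10 10  7  6  6 -2  1  3  6  7  0 -3  9  8  8  8  6 -2  0 -1]
 [ 0 -2 -4 -1  7  5  7 -1 -1 -1 -2  3  7 -4  2  5  8  5  6  5  1  2  2 -2]
 [ 2  3  2  2 -1  4  0  1  3  0  3 -2 -1 -5  1  8  0  1  4  4 -2  2  3  1]
 [ 1  0  1  2  0  0  2  0 -4 -1  2 -3 -1  1 -3  4  6  4  5 -3 -1  3  1 -2]
 [ 0  2  0 -3  0 -1 -2  0  3  0 -1  0  0 -1 -2 -1 -3 -2 -3 -1 -2  1  0  1]]
[[22 22 23 23 22 21 20 22 19 18 18 19 19 18 18 20 20 20 19 18 21 21 19 20]
 [24 24 21 22 19 18 19 20 17 19 20 20 18 15 16 16 19 20 20 19 20 20 19 19]
 [19 18 19 19 20 16 14 15 16 18 20 19 16 16 17 21 20 20 19 18 20 20 19 19]
 [19 19 19 17 15 15 15 14 16 19 17 16 16 16 16 17 21 17 16 18 21 20 18 18]
 [21 20 18 14 15 14 15 15 16 19 14 16 16 16 16 17
[... 744 characters left out ...]
[ 0.5143 -0.1685  0.192 ] [-0.1 -0.3 -0. ] 87.0 yaw(y-axis) deg -67.5
[[0.924, 0.383, 0.025], [0.383, -0.924, 0.004], [0.025, 0.006, -1.0]] [-30.5  25.6  97.    1.2  56.3  36.3]
[  170     0   122   152 12078] ((600.5196533203125, -19.383804321289062), (177.63819885253906, 112.53253173828125), 10.81500244140625)
[ 340    0  189  113 4811] ((710.7584838867188, -231.22988891601562), (75.36773681640625, 233.06674194335938), 6.282004356384277)
[ 487  118   45   74 1089] ((647.5357055664062, -372.97174072265625), (32.3591423034668, 97.30388641357422), 85.7932357788086)
[ 296  140   58   87 4551] ((518.7289428710938, -170.08575439453125), (96.65988159179688, 60.61848449707031), 20.390094757080078)
```

The chips lie flat: all their tops are below 14 mm. The fish block measures 97 x 61 mm at (0.519, -0.170), with its length at 20.4°. I'll grip it across its width, 24 mm behind its middle.

```bash
python3 -c "
from h import *
print(goto([.4962,-.1785,.006]),goto([.4962,-.1785,.06]))"
```

```text
[-25.6   1.3 185.7] [-24.2   1.6 131.7]
```

```bash
python3 -m inch '[[87,-12,1,40,0.037],[87,-24,1,80,0.037],[87,-24,1,115,0.037],[87,-25,1,145,0.037],[87,-25,1,165,0.037],[87,-25,1,178,0.037],[87,-25,1,184,0.037],[87,-25,1,185,0.037]]'
python3 -m inch '[[50,0,0,0,0],[30,0,0,0,0],[30,0,0,0,0],[30,0,0,0,0],[30,0,0,0,0],[30,0,0,0,0]]';python3 -c "
from h import *
st()"
```

```text
time_s: 16.3
position: [0.4966, -0.1777, 0.0062]
tcp_rot: [[0.936, 0.352, 0.025], [0.352, -0.936, 0.005], [0.025, 0.005, -1.0]]
force: [-0.4, -0.7, 0.5]
opening: 1.0
time_s: 16.9
position: [0.497, -0.178, 0.0068]
tcp_rot: [[0.936, 0.352, 0.026], [0.352, -0.936, 0.004], [0.026, 0.006, -1.0]]
force: [-1.2, 0.3, 5.3]
opening: 0.685
16.9 [ 0.497  -0.178   0.0068] [-1.2  0.3  5.3] 59.6 yaw(y-axis) deg -69.37
[[0.936, 0.352, 0.026], [0.352, -0.936, 0.004], [0.026, 0.006, -1.0]] [-32.4  42.8 105.4   2.   30.6  35.3]
```

```bash
python3 -c "
from h import *
print(goto([.5551,-.0293,.055]))"
```

```text
[ 108.  -118.4  -46.1]
```

```bash
python3 -m inch '[[30,0,0,-15,0],[30,0,0,-30,0],[30,0,0,-46,0],[30,27,-30,-46,0.06],[30,54,-60,-46,0.12],[30,81,-90,-46,0.177],[30,108,-118,-46,0.177],[30,108,-118,-46,0.177]]'; python3 - <<'E'
from h import *
st();M=vision.camera_model('wrist');p,d=vision.capture('wrist');cv2.imwrite('pics/w10.png',p[:,:,::-1]);np.save('w10.npy',d)
import pickle;pickle.dump(M,open('w10.pkl','wb'))
y=np.radians(10.5);e=np.array([np.cos(y),np.sin(y)]);n=np.array([-e[1],e[0]]);q=bot.read_state()['position'][:2];print(q@e-.6725,q@n+.130)
E
```

```text
time_s: 17.7
position: [0.5563, -0.0256, 0.0549]
tcp_rot: [[0.982, 0.187, 0.027], [0.187, -0.982, 0.005], [0.028, 0.0, -1.0]]
force: [-0.3, -0.7, -0.9]
opening: 0.689
17.7 [ 0.5563 -0.0256  0.0549] [-0.3 -0.7 -0.9] 59.9 yaw(y-axis) deg -79.2
[[0.982, 0.187, 0.027], [0.187, -0.982, 0.005], [0.028, 0.0, -1.0]] [-14.5  38.9 100.5   1.   39.2  63.9]
-0.13139551663719062 0.0018509424108220651
```

View pics/w10.png

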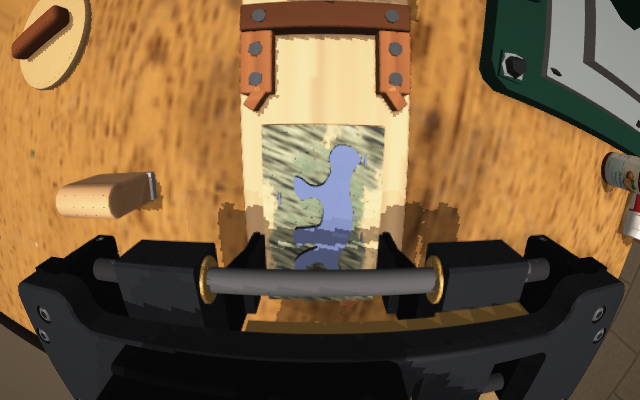

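The last view shows the block held square above the bed. Its leading corners are at (262,125) and (385,126). The cheeks' inner edges are at columns 275 and 377 (rows 38–90), and the stop's lower edge is at row 34. I'll compare the centre lines in this one view.

```bash
python3 - <<'E'
from h import *
import pickle;M=pickle.load(open('w10.pkl','rb'))
y=np.radians(10.5);e=np.array([np.cos(y),np.sin(y)]);n=np.array([-e[1],e[0]])
f=lambda u,v,z:(lambda w:((w[:2]@e-.6725).round(4),(w[:2]@n+.130).round(4)))(ray("wrist",u,v,z,M))
for k,q in dict(cl0=(275,42,.034),cl1=(273.5,85,.034),cr0=(376.5,42,.034),cr1=(377,85,.034),bl=(262,125,.070),br=(385,126,.070),blb=(262,180,.070),bedl=(243,125,.018),bedr=(409,125,.018),sl=(275,36,.018),sr=(376,36,.018)).items():print(k,f(*q))
W=wpts(np.load('w10.npy'),M,(200,0,440,230))
z=W[...,2]
for lo,hi in((.062,.08),(.012,.022)):
    m=((z>lo)&(z<hi)).astype(np.uint8);N,l,s,c=cv2.connectedComponentsWithStats(m);i=1+s[1:,4].argmax()
    X=W[l==i];r=cv2.minAreaRect((X[:,:2]*1000).astype(np.float32));w=np.array(r[0])/1000;print(r,X[:,2].mean(),w@e-.6725,w@n+.13)
# lateral edges of bed and block, per row
for v in (110,118,140,160,180):
    w=W[v];b=(abs(w[:,2]-.018)<.004)|(abs(w[:,2]-.07)<.006); k=abs(w[:,2]-.07)<.006
    a=w[:,:2]@n+.13
    print(v,'bed',a[b].min().round(4),a[b].max().round(4),'blk',(a[k].min().round(4),a[k].max().round(4)) if k.any() else '')
E
```

```text
cl0 (np.float64(-0.0084), np.float64(0.0322))
cl1 (np.float64(-0.0353), np.float64(0.0328))
cr0 (np.float64(-0.0077), np.float64(-0.0285))
cr1 (np.float64(-0.0347), np.float64(-0.0287))
bl (np.float64(-0.0589), np.float64(0.033))
br (np.float64(-0.059), np.float64(-0.0265))
blb (np.float64(-0.0861), np.float64(0.0337))
bedl (np.float64(-0.0591), np.float64(0.0558))
bedr (np.float64(-0.0583), np.float64(-0.0537))
sl (np.float64(0.0001), np.float64(0.0347))
sr (np.float64(0.0008), np.float64(-0.031))
((600.4526977539062, -16.96019744873047), (53.66263961791992, 60.35392761230469), 10.158994674682617) 0.07158699308227569 -0.0851926886679758 0.0038999897169214315
((620.7726440429688, -15.30096435546875), (132.6089630126953, 112.71296691894531), 10.74134349822998) 0.01837758108480708 -0.06491063054315449 0.0018284227087040084
110 bed -0.0526 0.0579 blk 
118 bed -0.053 0.0573 blk 
140 bed -0.0539 0.0573 blk (np.float64(-0.0255), np.float64(0.033))
160 bed -0.0533 0.0569 blk (np.float64(-0.0259), np.float64(0.033))
180 bed -0.0532 0.0571 blk (np.float64(-0.0259), np.float64(0.0335))
```

```bash
python3 -m inch '[[30,0,2,10,0],[30,0,2,20,0],[30,0,2,25,0],[30,0,2,28,0],[30,0,2,29,0],[30,0,2,30,0],[30,0,2,30,0]]'; python3 - <<'E'
from h import *
st()
y=np.radians(10.5);e=np.array([np.cos(y),np.sin(y)]);n=np.array([-e[1],e[0]]);s=bot.read_state();q=s['position'][:2];f=s['force'][:2];print(q@e-.6725,q@n+.130,'Fe',f@e,'Fn',f@n)
E
```

```text
time_s: 18.45
position: [0.5566, -0.0296, 0.025]
tcp_rot: [[0.982, 0.186, 0.026], [0.186, -0.983, 0.004], [0.027, 0.001, -1.0]]
force: [0.2, -0.4, -1.5]
opening: 0.691
18.45 [ 0.5566 -0.0296  0.025 ] [ 0.2 -0.4 -1.5] 60.1 yaw(y-axis) deg -79.28
[[0.982, 0.186, 0.026], [0.186, -0.983, 0.004], [0.027, 0.001, -1.0]] [-14.9  41.9 101.    1.   35.7  63.6]
-0.13059794596734997 -0.0005476663634516599 Fe 0.16767489496743232 Fn -0.41819737796147527
```

```bash
cat > f.py <<'E'
from h import *
y=np.radians(10.5);e=np.array([np.cos(y),np.sin(y)]);n=np.array([-e[1],e[0]]);s=bot.read_state();q=s['position'][:2];f=s['force'][:2]
print('x',(q@e-.6725+.072).round(4),'y',(q@n+.130).round(4),'z',s['position'][2].round(4),'Fe',(f@e).round(1),'Fn',(f@n).round(1),'Fz',s['force'][2].round(1),'yaw',np.degrees(np.arctan2(s["tcp_rot"][1,1],s["tcp_rot"][0,1])).round(2),'open',s['opening']*87,s['tcp_rot'][2].round(3),s['time_s'])
E
python3 -m inch '[[30,8,-0.5,0.4,0],[30,16,-0.5,0.7,0],[30,24,-0.5,0.9,0],[30,32,-0.5,1.1,0],[30,40,-0.5,1.3,0],[30,46,-0.5,1.5,0],[30,50,-0.5,1.6,0],[30,50,-0.5,1.6,0]]'; python3 f.py
```

```text
time_s: 19.25
position: [0.6067, -0.0196, 0.025]
tcp_rot: [[0.982, 0.186, 0.028], [0.186, -0.982, 0.004], [0.028, 0.001, -1.0]]
force: [-1.7, 1.2, 2.8]
opening: 0.684
x -0.0075 y 0.0001 z 0.025 Fe -1.4 Fn 1.5 Fz 2.8 yaw -79.27 open 59.511033577813556 [ 0.028  0.001 -1.   ] 19.25
```

It entered the cheeks with almost no side force. I'll approach the stop slowly.

```bash
python3 -m inch '[[30,2,0,0,0],[30,4,0,0,0],[30,6,0,0.1,0],[30,7,0,0.1,0],[30,7,0,0.1,0]]'; python3 f.py; python3 -m inch '[[30,1,0,0,0],[30,2,0,0,0],[30,2,0,0,0]]'; python3 f.py
```

```text
time_s: 19.75
position: [0.6137, -0.0182, 0.0249]
tcp_rot: [[0.982, 0.186, 0.028], [0.186, -0.982, 0.004], [0.028, 0.001, -1.0]]
force: [-2.2, -0.7, 2.3]
opening: 0.687
x -0.0004 y 0.0002 z 0.0249 Fe -2.3 Fn -0.2 Fz 2.3 yaw -79.26 open 59.7932503586619 [ 0.028  0.001 -1.   ] 19.75
time_s: 20.05
position: [0.6147, -0.018, 0.0249]
tcp_rot: [[0.982, 0.187, 0.026], [0.187, -0.982, 0.004], [0.026, 0.001, -1.0]]
force: [-4.5, -1.2, 4.4]
opening: 0.689
x 0.0007 y 0.0002 z 0.0249 Fe -4.7 Fn -0.4 Fz 4.4 yaw -79.25 open 59.95940107128171 [ 0.026  0.001 -1.   ] 20.05
```

```bash
python3 -m inch '[[30,1.5,0,-0.2,0],[30,3,0,-0.3,0],[30,3,0,-0.3,0],[30,3,0,-0.3,0]]'; python3 f.py
```

```text
time_s: 20.45
position: [0.6147, -0.018, 0.025]
tcp_rot: [[0.982, 0.187, 0.019], [0.187, -0.982, 0.003], [0.02, 0.0, -1.0]]
force: [-8.4, -3.4, 5.6]
opening: 0.683
x 0.0006 y 0.0003 z 0.025 Fe -8.9 Fn -1.8 Fz 5.6 yaw -79.22 open 59.428665824050775 [ 0.02  0.   -1.  ] 20.45
```

```bash
python3 -m inch '[[30,3,0,-0.3,0],[30,4,0,-0.5,0],[30,5,0,-0.6,0],[30,5,0,-0.6,0],[30,5,0,-0.6,0],[30,5,0,-0.6,0],[30,5,0,-0.6,0],[30,5,0,-0.6,0]]'; python3 f.py
```

```text
time_s: 21.25
position: [0.6147, -0.018, 0.0251]
tcp_rot: [[0.982, 0.188, 0.009], [0.188, -0.982, 0.003], [0.009, -0.001, -1.0]]
force: [-12.0, -4.8, 7.7]
opening: 0.69
x 0.0007 y 0.0003 z 0.0251 Fe -12.7 Fn -2.6 Fz 7.7 yaw -79.17 open 60.01040132478648 [ 0.009 -0.001 -1.   ] 21.25
```

```bash
python3 -m inch '[[30,4,0,-0.6,0],[30,5,0,-0.9,0],[30,6,0,-1.1,0],[30,6,0,-1.1,0],[30,6,0,-1.1,0],[30,6,0,-1.1,0],[30,6,0,-1.1,0],[30,6,0,-1.1,0]]'; python3 f.py; python3 - <<'E'
from h import *
import subprocess
M=vision.camera_model('wrist');p,d=vision.capture('wrist');cv2.imwrite('pics/w11.png',p[:,:,::-1])
W=wpts(d,M,(200,0,440,230));z=W[...,2];y=np.radians(10.5);e=np.array([np.cos(y),np.sin(y)]);n=np.array([-e[1],e[0]])
m=(z>.0365)&(z<.047);N,l,s,c=cv2.connectedComponentsWithStats(m.astype(np.uint8));i=1+s[1:,4].argmax();X=W[l==i]
A=np.c_[X[:,:2]@e-.6725,X[:,:2]@n+.13,np.ones(len(X))];print('plane',np.linalg.lstsq(A,X[:,2],rcond=None)[0].round(4),cv2.minAreaRect((X[:,:2]*1000).astype(np.float32)),len(X))
M=vision.camera_model('top');p,d=vision.capture('top');W=tpts(d,M)
hsv=cv2.cvtColor(p,cv2.COLOR_RGB2HSV)
np.set_printoptions(linewidth=200);print((W[228:238,354:378,2]*1000).round(0).astype(int))
print('scraper',np.nanmax(W[205:240,280:320,2]))
E
python3 f.py
```

```text
time_s: 22.05
position: [0.6148, -0.0181, 0.0251]
tcp_rot: [[0.982, 0.189, -0.003], [0.189, -0.982, 0.002], [-0.003, -0.002, -1.0]]
force: [-12.8, -6.4, 6.1]
opening: 0.69
x 0.0007 y 0.0002 z 0.0251 Fe -13.8 Fn -4.0 Fz 6.1 yaw -79.12 open 60.00523681014693 [-0.003 -0.002 -1.   ] 22.05
plane [-0.0432 -0.024   0.0405] ((665.2155151367188, 3.400421142578125), (69.85052490234375, 83.7828369140625), 10.037230491638184) 13277
[[ 539  540  541  541  542  543  543  545  546  545  543  545  544  543  543  543  541  541  542  539  540  541  538  540]
 [ 543  544  545  544  545  547  550  550  551  550  547  549  549  548  548  547  547  546  545  545  546  543  545  543]
 [ 547  548  548 1085  551  551  552  552  554  553  554  551  553  553  553  551  552  551  550  547  549  549  549  547]
 [ 551  553  554  554  554  557  558  557  559  559  557  557  555  554  556  557  554  555  555  555  553  553  553  553]
 [ 556  557  558  559  558  561  562  561  560  560  560  561  561  559  560  561 1085  558  559  557  557  557  557  558]
 [ 560  560  561  561  565  564  564  563  565  563  564  564  564  564  564  563  564  561  563  562  561  561  560  560]
 [ 563  566  565  565  567  568  567  568  568  568  568  566  567  567  567  565  565  567  566  564  565  565  563  564]
 [ 568  568  570  570  570  572  572  571  571  570  572  570  569  571  570  570  569  569  569  569  567  567  569  567]
 [ 572  572  574  574  575  573  573  575  575  573  574  574  573  575  573  573  573  574  575  572  572  572  571  572]
 [ 576  578  578  576  578  577  577  577  576  577  577  578  576  577  576  577  575  574  579  576  576  576  575  575]]
scraper 1.0845546898937064
x 0.0008 y 0.0002 z 0.0251 Fe -12.7 Fn -4.1 Fz 6.2 yaw -79.12 open 59.65056578798059 [-0.003 -0.002 -1.   ] 22.15
```

```bash
cat > flat.py <<'E'
from h import *
M=vision.camera_model('wrist');p,d=vision.capture('wrist')
W=wpts(d,M,(150,0,490,235)).reshape(-1,3);y=np.radians(10.5);e=np.array([np.cos(y),np.sin(y)]);n=np.array([-e[1],e[0]])
x=W[:,:2]@e-.6725;t=W[:,:2]@n+.13;z=W[:,2]
for a in np.arange(-.08,.03,.01):
    k=(x>a)&(x<a+.01)&(abs(t-.002)<.026)&(z>.02)&(z<.06);b=(x>a)&(x<a+.01)&(abs(abs(t-.002)-.045)<.004)&(z<.05)
    print(a.round(3),k.sum(),np.percentile(z[k]*1000,[10,25,50,75,90]).round(1) if k.sum()>30 else '','side',np.median(z[b]*1000).round(1) if b.any() else '')
E
python3 flat.py; python3 f.py
```

```text
-0.08 0  side 
-0.07 0  side 18.3
-0.06 805 [40.4 40.9 41.8 44.5 45. ] side 18.3
-0.05 1944 [40.3 40.8 41.3 44.  44.8] side 34.2
-0.04 1986 [40.3 40.8 41.7 44.4 45. ] side 34.5
-0.03 2218 [40.2 40.7 41.4 44.  44.8] side 34.5
-0.02 2238 [40.2 40.7 41.2 43.1 44.7] side 34.6
-0.01 2308 [40.  40.4 40.9 41.4 41.8] side 34.4
-0.0 2208 [35.4 35.8 36.3 36.8 37.3] side 36.3
0.01 1833 [35.5 35.9 36.3 36.8 37.2] side 36.4
0.02 357 [48.4 49.4 52.1 53.2 53.8] side 18.4
x 0.0008 y 0.0002 z 0.0251 Fe -12.6 Fn -3.7 Fz 6.1 yaw -79.12 open 59.576592227518255 [-0.003 -0.002 -1.   ] 22.2
```

The block is flat (surface level within about 0.3 mm over 50 mm) and flush with the stop, and the push is steady. I'll hand in.

```bash
python3 -c "
from rig import bot
print(bot.hand_in())"; python3 f.py
```

```text
the job is handed in; nothing more can be done
None
the job is handed in; nothing more can be done
```

I swept the three chips off the jig's open front with the scraper and set the scraper down on the worktop at about (0.555, 0.132). Then I laid the fish block in the nest and handed in at about 22 s while still gripping it and pressing it at the stop. No verdict came back.

**Last checks on the block**
- **Position:** its surface was level within about 0.3 mm over 50 mm. Its end was flush with the stop, and it sat within about 1 mm of the middle line. The hand's angle was within about 0.5° of the jig's.
- **Push:** the wrist force was steady at about 12.6 N towards the stop, a little under the 15 N you asked for. There was also about 4 N sideways and 6 N down. Allowing for bed friction, I estimate 9–12 N on the stop itself; I could not measure that directly.

**What went wrong on the way**
- The first scraper grip closed too late and lifted nothing.
- The scraper then caught a cheek lead-in and rolled about 12° in the grip, so I let it settle flat on the bed and gripped it again. The wrist and top cameras had disagreed by about 4 mm on the jig's centre line; the contact agreed with the top camera.

**Not confirmed at the end**
- The chips were flat on the worktop, tops below 14 mm, when I checked after the sweep. The final top view of them was blocked by the arm.
- The scraper was still standing clear when last seen in the wrist view at about 18 s, but I did not check it again after that.
- I never touched the baren, gouge, bottle or other block, but I did not measure their positions at the end.

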